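Close a panel holder's retaining clip with a slotted driver

ROBOT

A 7-joint arm with a two-finger parallel gripper is mounted at the origin on the work surface; the furniture and walls round the work are solid. World frame = base frame: x ahead of the robot, y to its left, z up, the work surface at z = 0. Lengths are in m, angles in rad, forces in N, time in s.
With the tool pointing down it reaches from about 0.4 to 0.925 m from the base axis. Payload 4.1 kg.
Tool frame: the origin (TCP) lies on the centre line of the jaws, within the pads' length; the fingertips stand 8 mm ahead of it and the grasp point (between the pads) lies 11 mm behind it; z points along the fingers, y is the line along which they close (so a half turn about z gives the same grasp; the last joint's range is limited). The gripper opens to 85 mm and grips with 20 to 120 N. Pads are 22 mm wide; open, the fingers measure 114 mm over their backs; the gripper's body (76 mm by 85 mm) begins 54 mm behind the grasp point. The pads swing forward as they close: fully open they stand 13 mm farther back than shut.
Start: joints at [-0.099, 0.398, 0.045, 1.537, -0.019, 1.207, -0.051], TCP at [0.65, 0, 0.239] pointing down, gripper open.
Joint ranges: [-2.82, 2.82], [-0.49, 2.23], [-1.37, 1.46], [0, 2.46], [-1.36, 4.5], [0.23, 2], [-2.94, 2.94]. Speed limits (rad/s): [2.57, 2.57, 3.14, 3.14, 3.14, 3.14, 3.14].

INTERFACE

Orientations are given as a unit quaternion [w, x, y, z].
In Python, from station import manip gives the robot as it stands.
- The arm moves only by the tool drive_tool, never from a script. Its argument "rows" is a list of rows, each a list of 5 numbers: the shift along the tool's x, y, z in units of 40 mm (1.0 is 40 mm), then the turn about the tool's z in units of 5 degrees (1.0 is 5 degrees), then the opening, from 0 (shut) to 1 (fully open). In form: [[tx, ty, tz, turn, gripper], ...]. A call has 1 to 10 rows; each row is the pose to reach, as a shift and turn from the pose commanded when the call began, along the tool's axes at that moment; what a row does not reach only later rows make up. A row lasts 1/10 s, in which the tool goes at most 50 mm and 8.59 degrees, less where a joint would pass 70% of its speed; a pose out of reach is approached as far as the arm can. A call with a gripper value outside its range is refused whole. The fingers move at their own pace and stop on an object; "force" is the grip in N (left out, the last holds). Time passes only in rows, so rows that repeat a pose let the fingers close. It gives the time, the measured TCP pose, the force, the opening and the grip force at its end, in the units of the state.
- manip.read_state(): the state, without advancing time (a new reading comes with each control period).
- manip.read_camera(name): name is "scene" or "side" or "wrist"; returns (picture, depth): 384x512x3 uint8, blue, green, red; 384x512 float32, m along the optical axis (not along the pixel's ray), 0 where there is no reading.
- manip.camera_params(name): a dict with "vfov" (degrees; the focal length in pixels is half the picture's height over the tangent of half this angle, whatever the lens; pixels are square), "cx", "cy" (the principal point, pixels), "rvec" (rotation vector, rad) and "tvec" (3), from world to camera coordinates, as OpenCV has them. Camera axes: x right, y down, z forward; pixel columns grow to the right and rows downward; lengths in m; the calibration is good to about 2 mm. A picture is of the moment at which its call begins: read the wrist's pose just before it. camera_params takes no time and is no camera call; for the wrist camera it gives the pose at the moment of the call.
- manip.job_done(): hands the job in; it is judged then, once.
The state is a dict: "time_s": time; "joint_pos": joint angles; "qd": joint speeds; "tau": joint torques, N m; "position": TCP position; "orientation": TCP orientation; "force": force on the tool from outside, world axes, zero at the start; "moment": the same for the moment, N m; "gripper_width": finger opening in m; "grip_force": force on a finger pad.
Only numpy, scipy, OpenCV 4.12 (cv2) and the standard library are available. Lean on these libraries where they do the work, as an engineer would, in place of code of your own. Each camera call takes 0.05 s, during which the arm holds its last target. There are 200 camera calls.

TASK

Take the slotted driver out of the tool block, set it into the recessed screw of the panel holder and, pressing only lightly, rotate it until its blade drops fully into the hidden slot, then turn it clockwise until the steel clip has swung over the panel and points straight along the holder. Do not force the screw or push the clip with the gripper, and leave the panel and the other things where they are. Finally put the driver back upright in its hole in the block and let go.

Things in the scene. Friction and masses are not known exactly. Their poses are not given: they have to be found in the camera images.
- driver: slotted driver, 135 mm long, standing blade down in the tool block. Origin: middle of the blade's lower edge, z up the shank. Blade 16 mm wide along y, 2.2 mm thick along x, sticking 5.8 mm out of a round 18.8 mm sleeve (lower rim bevelled to 15 mm; z 5.8 to 28 mm), then a 10 mm shank and a 36 mm flange (underside at z = 60 mm). About 0.18 kg
- grip (a point): middle of the driver's wooden handle, 100 mm above the blade's edge, axes as the driver's. The handle (z 65 to 131 mm) has flat faces, 22 mm apart along x, and is 32 mm wide along y: grip it across the flats, so that the gripper closes along the driver's x and the blade lies across the closing line
- tool_block: fixed wooden block 110 (x) x 64 (y) x 66 mm high, origin centre of its underside
- socket (a point): centre of the mouth of the driver's hole (the larger of two, 25 mm diameter, right through) in the block's top, 66 mm above the table. The driver's flange rests on the top, its blade edge then 6 mm above the table; any yaw will do
- holder: fixed wooden panel holder, board 140 (x) x 270 (y) x 15 mm, origin centre of its underside; the panel lies between low fences at its +y end, a post carries the clip and screw at x = 0, y = -90 mm
- bore (a point): on the screw's upright axis, at the rim of its round recess, 66.5 mm above the table; axes as the holder's. The recess is a funnel 28 mm wide at the rim, narrowing within 5 mm to a straight bore of 20.4 mm that guides the driver's sleeve; the face with the slot is 17 mm below the rim
- slot_face (a point): on the same axis, height of the face with the slot, 49.5 mm above the table; the blade's edge rests here when it is not in line with the slot. The slot's direction is not measured: at the start it lies within 0.75 rad either way of the holder's y axis. Light rubbing of the blade on the face does not turn the screw
- slot_floor (a point): on the same axis, floor of the slot, 44.5 mm above the table; the slot is 5.2 mm wide, 5 mm deep and crosses the whole bore. With the blade home the driver's tip is at this height. The blade has about 0.19 rad of play either way in the slot
- clip (a joint): angle of the steel clip (arm 82 mm long, 18 mm wide, 4 mm thick), which turns together with the slotted screw; grows clockwise seen from above. 0 to 0.1 at the start (swung aside); at 0.95 it points straight along the holder's +y, over the panel; it could go on to 1.5. Stiff: takes about 0.08 N m to turn and stays where it is left
- clip_tip (a point): upper side of the clip's free end, 73 mm from the screw's axis, 41 mm above the table
- work_panel: black lacquered panel 100 x 150 x 20 mm lying in the holder, loose, origin centre of its underside, top 35 mm above the table
- ink_pot: small pot 36 mm across, 34 mm high, bystander near the block
- shell_a: half eggshell, 48 mm across, 32 mm high, bystander on the robot's side of the holder
- shell_b: half eggshell, 48 mm across, 32 mm high, bystander beyond the block
Things that resemble listed ones, but are neither listed nor needed, are in the scene too. What is shaped like the driver but orange or yellow is not meant.

How it is judged:
By the outcome, as a careful person would: the job done as asked, in the order asked, and still so for the second after the job is handed in, with the robot touching nothing.
It also fails if it takes over 70 s, if anything falls off the work surface, if the arm or the gripper's body presses on something with over 40 N, if the wrist force passes 120 N, or if a joint passes its speed limit or range.

## Working session

There is one attempt and no reset: what is moved stays moved. The work goes in short steps, Python scripts to look and compute and a tool call to move; the robot and the scene stay as the last step left them, time stands still between calls to the robot, and variables do not carry over. Pictures are saved under pics/ and viewed, at most 10 in all, crops included, and the job is handed in when it is done.

Besides the shell and the picture viewer there is one more tool, called after "Emit:" as name(argument=value, ...), one argument or row to a line, values as JSON. drive_tool: Moves the arm, as the interface text tells. Its arguments: {"type":"object","properties":{"rows":{"type":"array","items":{"type":"array","items":{"type":"number"}}},"force":{"type":"number"}},"required":["rows"]}

```bash
mkdir -p pics
cat > h.py <<'E'
import numpy as np, cv2
from scipy.spatial.transform import Rotation as R
from station import manip
def cam(name):
    p=manip.camera_params(name); im,d=manip.read_camera(name)
    f=im.shape[0]/2/np.tan(np.radians(p['vfov'])/2)
    Rm=cv2.Rodrigues(np.array(p['rvec'],float))[0]; t=np.array(p['tvec'],float).ravel()
    return dict(im=im,d=d,f=f,cx=p['cx'],cy=p['cy'],R=Rm,t=t)
def ray(c,u,v):
    d=c['R'].T@np.array([(u-c['cx'])/c['f'],(v-c['cy'])/c['f'],1.]); return -c['R'].T@c['t'],d
def plane(c,u,v,z):
    o,d=ray(c,u,v); return o+d*(z-o[2])/d[2]
def pt(c,u,v):
    o,d=ray(c,u,v); return o+d*c['d'][int(v),int(u)]
def cloud(c):
    v,u=np.mgrid[:c['im'].shape[0],:c['im'].shape[1]]
    P=np.stack([(u-c['cx'])/c['f'],(v-c['cy'])/c['f'],np.ones(u.shape)],-1)*c['d'][...,None]
    return (P-c['t'])@c['R']
def proj(c,P):
    q=c['R']@np.array(P)+c['t']; return c['cx']+c['f']*q[0]/q[2],c['cy']+c['f']*q[1]/q[2]
E
python3 - <<'E'
from h import *
import pickle
for n in ['scene','side','wrist']:
    c=cam(n); pickle.dump(c,open(n+'.pkl','wb')); cv2.imwrite(f'pics/{n}0.png',c['im'])
    print(n,-c['R'].T@c['t'],c['R'][2],c['f'],c['cx'],c['cy'],(c['d']>0).mean())
s=manip.read_state();print(s['position'],s['orientation'],s['time_s'])
E
```

```text
scene [0.0658544  0.62692257 0.77210688] [ 0.46461012 -0.5435591  -0.69905718] 358.64502587299205 251.11068460843597 195.19193280827784 0.9782307942708334
side [ 0.51399564 -0.63326199  0.54467338] [-0.03095256  0.86127644 -0.5071931 ] 370.7446401402412 254.9737565197171 191.847340950209 0.9959767659505209
wrist [0.65065771 0.07532683 0.37303842] [-0.00261303 -0.29543657 -0.95535878] 342.54721964162775 253.19645829811657 189.27964925495107 0.995849609375
[6.49530158e-01 3.90632084e-05 2.38508156e-01] [-4.94079743e-04  7.07072367e-01  7.07140798e-01 -5.61528254e-04] 0.15
```

View pics/scene0.png

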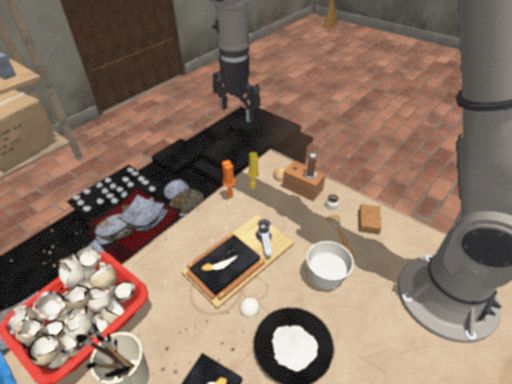

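View pics/side0.png

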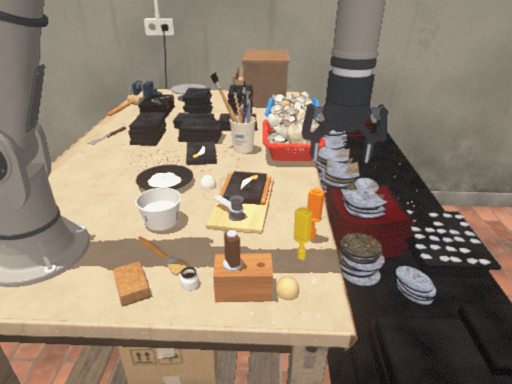

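Scene view: the brown-handled driver stands in the wooden block at (311,163); the holder is at (240,260) with its post at (264,228). Side view: driver (232,249), post (237,205).
Candidates for the driver: brown handle, scene (311,163) / side (232,249); orange, scene (228,178) / side (315,210); yellow, scene (253,170) / side (302,228). By the description I choose the brown one in the block, and check it in a close crop.

Run:
```python
from h import *
import pickle
s=pickle.load(open('side.pkl','rb'));c=pickle.load(open('scene.pkl','rb'))
a=cv2.resize(s['im'][165:305,195:305],None,fx=4,fy=4,interpolation=2)
b=cv2.resize(c['im'][150:310,180:330],None,fx=2.5,fy=3.5,interpolation=2)
b=cv2.resize(c['im'][150:310,180:330],None,fx=2.4,fy=2.4,interpolation=2)
H=560;o=np.zeros((H,440+b.shape[1],3),np.uint8);o[:a.shape[0],:440]=a;o[:b.shape[0],440:]=b
cv2.imwrite('pics/crop1.png',o)
for n,k in(('side',s),('scene',c)):
    P=cloud(k);
    def rep(name,m):
        q=P[m]; 
        if len(q)<5: print(n,name,len(q));return
        r=cv2.minAreaRect(q[:,:2].astype(np.float32)*1000)
        print(n,name,len(q),q.mean(0).round(4),np.percentile(q,[2,98],axis=0).round(3).tolist(),np.round(r[0],1),np.round(r[1],1),round(r[2],1))
    X,Y,Z=P[...,0],P[...,1],P[...,2]
    pb=plane(s,243,258,.066)
    near=np.hypot(X-pb[0],Y-pb[1])<.11
    rep('blocktop',near&(abs(Z-.066)<.004))
    rep('handle',near&(Z>.085)&(Z<.2))
    rep('handletop',near&(Z>.128)&(Z<.2))
    ph=plane(s,237,200,.066); near=np.hypot(X-ph[0],Y-ph[1])<.06
    rep('posttop',near&(Z>.058)&(Z<.08))
    rep('clip',near&(Z>.037)&(Z<.045))
    print(pb,ph)
```

```text
side blocktop 1177 [ 0.476  -0.1015  0.0673] [[0.419, -0.129, 0.063], [0.524, -0.063, 0.069]] [471.4 -95.3] [109.9  67.3] 4.0
side handle 474 [ 0.4529 -0.1059  0.1187] [[0.437, -0.114, 0.087], [0.467, -0.09, 0.143]] [451.7 -97.9] [21.4 33.2] 27.6
side handletop 189 [ 0.4523 -0.1032  0.1371] [[0.438, -0.113, 0.128], [0.467, -0.089, 0.143]] [451.7 -97.9] [21.4 33.1] 27.5
side posttop 111 [0.439  0.1418 0.0647] [[0.423, 0.125, 0.058], [0.454, 0.158, 0.07]] [439.1 140.6] [34.4 34. ] 63.9
side clip 107 [0.423  0.1491 0.0426] [[0.396, 0.123, 0.038], [0.454, 0.179, 0.045]] [422.9 150.2] [33.5 72.6] 54.4
[ 0.47141849 -0.07606184  0.066     ] [0.44229662 0.13804059 0.066     ]
scene blocktop 459 [ 0.4728 -0.0923  0.0666] [[0.418, -0.129, 0.063], [0.525, -0.063, 0.069]] [472.3 -96.8] [110.4  66.3] 3.6
scene handle 159 [ 0.4475 -0.0881  0.1199] [[0.437, -0.104, 0.087], [0.461, -0.08, 0.143]] [451.8 -96.6] [22.  32.7] 27.2
scene handletop 69 [ 0.4494 -0.0921  0.1372] [[0.437, -0.107, 0.129], [0.464, -0.081, 0.143]] [452.5 -96.3] [20.2 33.9] 34.7
scene posttop 92 [0.4416 0.1375 0.0647] [[0.425, 0.123, 0.059], [0.457, 0.155, 0.069]] [441.2 138.3] [31.4 35.1] 37.3
scene clip 125 [0.4195 0.1589 0.0418] [[0.397, 0.132, 0.039], [0.451, 0.18, 0.044]] [425.3 158.3] [32.  64.1] 37.6
[ 0.47141849 -0.07606184  0.066     ] [0.44229662 0.13804059 0.066     ]
```

View pics/crop1.png

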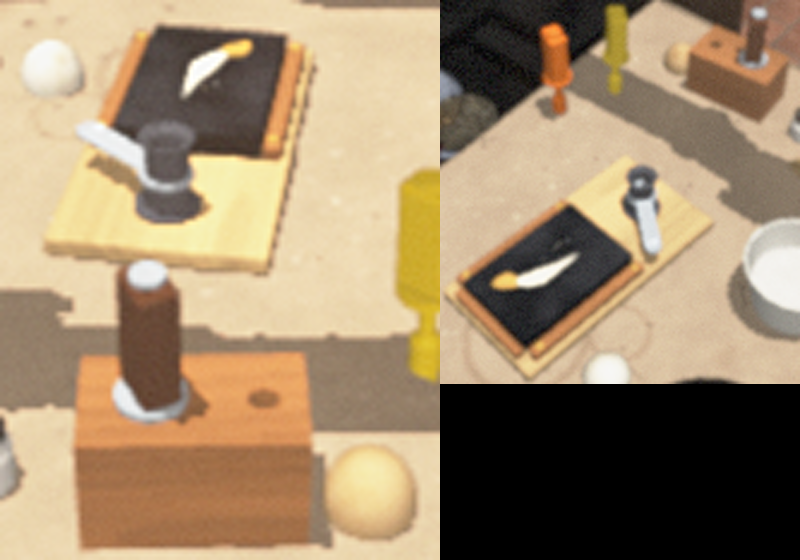

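View pics/wrist0.png

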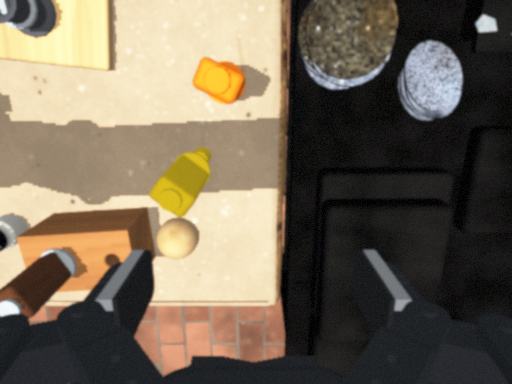

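The crop confirms it: the brown flat-faced handle with its flange on the block (side ~ (232,249)). The wrist view shows the orange and yellow decoys at (218,78) and (180,185). I'll move above the driver now.

Emit:
drive_tool(
  rows=[
    [-0.6, -1.2, 0, -1, 1],
    [-1.2, -2.4, 0, -2.5, 1],
    [-1.8, -3.6, 0, -4, 1],
    [-2.43, -4.9, 0, -5.5, 1],
    [-2.43, -4.95, 0, -5.5, 1],
    [-2.43, -4.95, 0, -5.5, 1],
    [-2.43, -4.95, 0, -5.5, 1],
    [-2.43, -4.95, 0, -5.5, 1],
  ],
)

```text
time_s: 0.95
position: [0.4533, -0.0963, 0.2394]
orientation: [0.0, 0.518, 0.855, 0.0]
force: [-0.4, 0.1, -0.2]
gripper_width: 0.0853
grip_force: 0.0
```

Run:
```python
from h import *
import pickle
st=manip.read_state(); print(st['position'],R.from_quat(st['orientation'],scalar_first=True).as_matrix().round(3).tolist(),st['joint_pos'])
c=cam('wrist');pickle.dump(c,open('wrist1.pkl','wb'));cv2.imwrite('pics/w1.png',c['im'])
for n in ('side','scene'):
    k=cam(n);pickle.dump(k,open(n+'1.pkl','wb'))
for n,k in (('wrist',c),('side',pickle.load(open('side.pkl','rb'))),('scene',pickle.load(open('scene.pkl','rb')))):
    P=cloud(k)
    X,Y,Z=P[...,0],P[...,1],P[...,2]
    im=k['im'].astype(int)
    def rep(name,m):
        q=P[m]
        if len(q)<20: print(n,name,len(q));return
        r=cv2.minAreaRect(q[:,:2].astype(np.float32)*1000); print(n,name,len(q),q[:,2].mean().round(4),np.round(r[0],1),np.round(r[1],1),round(r[2],1))
    reg=(X>.3)&(X<.65)&(Y>.05)&(Y<.45)
    m=(reg&(abs(Z-.035)<.006)&(im.max(2)<70)).astype(np.uint8)
    m=cv2.morphologyEx(m,cv2.MORPH_OPEN,np.ones((3,3)))>0
    rep('panel',m)
    # board
    m=(reg&(abs(Z-.015)<.004)).astype(np.uint8); m=cv2.morphologyEx(m,cv2.MORPH_OPEN,np.ones((3,3)))
    nn,l,stt,_=cv2.connectedComponentsWithStats(m)
    if nn>1: rep('board',l==1+stt[1:,4].argmax())
    near=np.hypot(X-.452,Y+.097)<.03
    rep('htop',near&(Z>.134)&(Z<.15)); rep('handle',near&(Z>.08)&(Z<.15))
```

```text
[ 0.45331972 -0.09628565  0.23944176] [[-0.463, 0.886, 0.001], [0.886, 0.463, 0.0], [-0.0, 0.001, -1.0]] [ 0.08680172  0.06149888  0.03175007  1.96314776 -0.00255148  1.11600399
  0.60127898]
wrist panel 0
wrist board 206 0.0143 [499.2  91.1] [23.6 10.3] 27.0
wrist htop 1144 0.1382 [454.  -97.3] [21.4 31.5] 28.3
wrist handle 1582 0.131 [454.  -97.3] [21.9 31.8] 26.9
side panel 0
side board 1085 0.0168 [439.8 149.6] [112.5 139.6] 84.2
side htop 139 0.1394 [451.7 -97.9] [21.1 33.3] 28.2
side handle 508 0.1163 [451.6 -98. ] [21.4 33.3] 28.5
scene panel 1623 0.0346 [453.4 276.5] [145.7  97.5] 84.4
scene board 1094 0.0157 [442.9 162. ] [137.8 141.5] 83.8
scene htop 55 0.1387 [452.8 -96.8] [19.8 32.6] 32.9
scene handle 170 0.1175 [451.8 -96.6] [22.  32.7] 27.2
```

Emit:
drive_tool(
  rows=[
    [0, 0, 1, 0, 1],
    [0, 0, 2, 0, 1],
    [0, 0, 3, 0, 1],
    [-0.02, 0, 3.6, 0, 1],
    [-0.02, 0, 3.6, 0, 1],
    [-0.02, 0, 3.6, 0, 1],
  ],
  force=70,
)

```text
time_s: 1.7
position: [0.4531, -0.0977, 0.0955]
orientation: [-0.0, 0.518, 0.855, 0.0]
force: [-0.0, -0.1, 0.3]
gripper_width: 0.0854
grip_force: 0.0
```

Emit:
drive_tool(
  rows=[
    [0, 0, 0, 0, 0.3],
    [0, 0, 0, 0, 0.2],
    [0, 0, 0, 0, 0.1],
    [0, 0, 0, 0, 0],
    [0, 0, 0, 0, 0],
    [0, 0, 0, 0, 0],
    [0, 0, 0, 0, 0],
    [0, 0, 0, 0, 0],
    [0, 0, 0, 0, 0],
    [0, 0, 0, 0, 0],
  ],
  force=70,
)

```text
time_s: 2.7
position: [0.4529, -0.098, 0.096]
orientation: [0.0, 0.519, 0.855, 0.0]
force: [-0.9, -0.2, 6.3]
gripper_width: 0.0214
grip_force: 68.5
```

Emit:
drive_tool(
  rows=[
    [0, 0, -0.5, 0, 0],
    [0, 0, -1.2, 0, 0],
    [0, 0, -2, 0, 0],
    [0, 0, -3, 0, 0],
    [0, 0, -3, 0, 0],
    [0, 0, -3, 0, 0],
  ],
)

```text
time_s: 3.3
position: [0.4523, -0.0979, 0.2153]
orientation: [0.0, 0.519, 0.855, 0.0]
force: [-0.8, 0.0, -2.9]
gripper_width: 0.021
grip_force: 69.3
```

Run:
```python
from h import *
import pickle
st=manip.read_state(); p=st['position'];M=R.from_quat(st['orientation'],scalar_first=True).as_matrix();print(p,M.round(4).tolist(),st['force'],st['joint_pos'])
ims=[]
for n in ('side','scene'):
    k=cam(n);pickle.dump(k,open(n+'2.pkl','wb'))
    P=cloud(k); near=np.hypot(P[...,0]-p[0],P[...,1]-p[1])<.025
    for z0,z1 in ((.132,.152),(.158,.172),(.174,.184)):
        m=near&(P[...,2]>z0)&(P[...,2]<z1); q=P[m]
        if len(q): print(n,z0,len(q),q.mean(0).round(4),q.min(0).round(4),q.max(0).round(4))
    u,v=map(int,proj(k,p-np.array([0,0,.06])))
    ims.append(cv2.resize(k['im'][max(v-50,0):v+50,max(u-40,0):u+40],(400,500),interpolation=2)); print(n,u,v)
cv2.imwrite('pics/held.png',np.hstack(ims))
```

```text
[ 0.45227691 -0.09786819  0.21530573] [[-0.4618, 0.887, 0.0007], [0.887, 0.4618, -0.0], [-0.0003, 0.0006, -1.0]] [-0.78148706  0.01034084 -2.85025061] [ 0.0878402   0.08370747  0.03474324  1.996133   -0.00338864  1.06113652
  0.60412567]
side 0.132 76 [ 0.4516 -0.1034  0.143 ] [ 0.443  -0.1063  0.1321] [ 0.4596 -0.0976  0.1513]
side 0.158 34 [ 0.4512 -0.1001  0.1644] [ 0.4455 -0.1022  0.1581] [ 0.4558 -0.0952  0.1719]
side 0.174 8 [ 0.4513 -0.1005  0.1759] [ 0.4479 -0.1016  0.1745] [ 0.4548 -0.099   0.1774]
side 230 227
scene 0.132 36 [ 0.4473 -0.0932  0.1426] [ 0.4414 -0.1065  0.1322] [ 0.4562 -0.0887  0.1518]
scene 0.158 18 [ 0.4496 -0.0958  0.1644] [ 0.4455 -0.1001  0.1582] [ 0.4559 -0.0923  0.1713]
scene 0.174 3 [ 0.4477 -0.0938  0.175 ] [ 0.446  -0.0963  0.1744] [ 0.4499 -0.0922  0.1757]
scene 313 151
```

View pics/held.png

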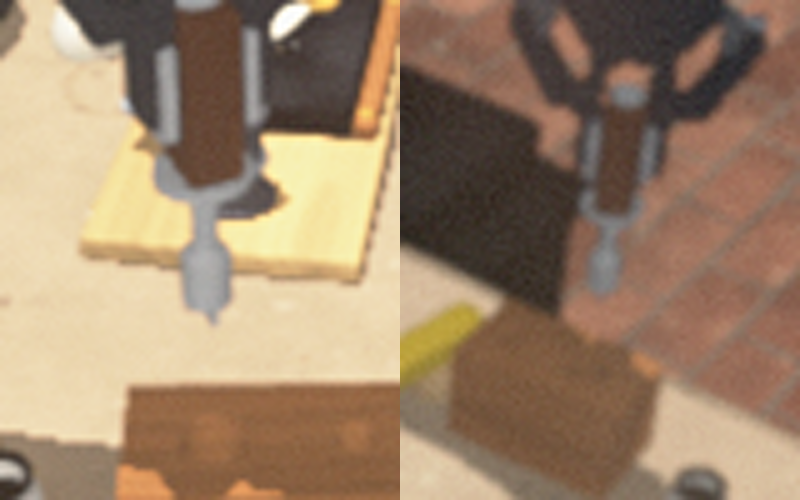

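The driver is held upright: sleeve at about (205,285) in the left crop and (605,268) in the right, clear of the block. Next I'll look at the bore from close by.

Emit:
drive_tool(
  rows=[
    [0.6, 0.5, 0, -0.5, 0],
    [1.4, 1.2, 0, -1, 0],
    [2.1, 1.8, 0, -1.5, 0],
    [2.8, 2.4, 0, -2, 0],
    [3.46, 3, 0, -2.9, 0],
    [3.46, 3, 0, -2.9, 0],
    [3.46, 3, 0, -2.9, 0],
    [3.46, 3, 0, -2.9, 0],
  ],
)

```text
time_s: 4.2
position: [0.494, 0.0787, 0.2139]
orientation: [-0.001, 0.408, 0.913, -0.001]
force: [-0.3, -0.8, -1.4]
gripper_width: 0.0215
grip_force: 69.2
```

Run:
```python
from h import *
import pickle
st=manip.read_state(); p=st['position'];M=R.from_quat(st['orientation'],scalar_first=True).as_matrix();print(p,M.round(4).tolist(),st['force'],st['moment'])
k=cam('wrist');pickle.dump(k,open('wrist3.pkl','wb'))
P=cloud(k);X,Y,Z=P[...,0],P[...,1],P[...,2]
near=np.hypot(X-.44,Y-.139)<.03
m=near&(Z>.0625)&(Z<.075);q=P[m]
(x,y),r=cv2.minEnclosingCircle(q[:,:2].astype(np.float32)*1000);print('rim',len(q),x,y,r,q[:,2].mean())
u,v=map(int,proj(k,[.44,.139,.066]));print(u,v)
# clip
m=(Z>.037)&(Z<.046)&(np.hypot(X-.44,Y-.139)<.1)&(k['im'].min(2)>110);q=P[m];r=cv2.minAreaRect(q[:,:2].astype(np.float32)*1000);print('clip',len(q),r)
cv2.imwrite('pics/bore.png',np.hstack([k['im'],cv2.resize(k['im'][max(v-40,0):v+40,u-30:u+30],(288,384),interpolation=2)]))
print([proj(k,[.44,.139,z]) for z in (.0665,.0495)])
```

```text
[0.49398379 0.07874777 0.21393506] [[-0.6678, 0.7444, -0.0028], [0.7444, 0.6678, -0.0014], [0.0009, -0.003, -1.0]] [-0.26912617 -0.84076784 -1.38442245] [ 0.00272646 -0.04369402 -0.027464  ]
rim 1066 441.74127197265625 139.8040313720703 17.84621810913086 0.06551098308149787
253 75
clip 1288 ((422.87518310546875, 156.45730590820312), (18.71845817565918, 69.53605651855469), 48.49460220336914)
[(np.float64(253.25615598892543), np.float64(75.42608731284744)), (np.float64(253.33597281997757), np.float64(75.91655950423664))]
```

View pics/bore.png

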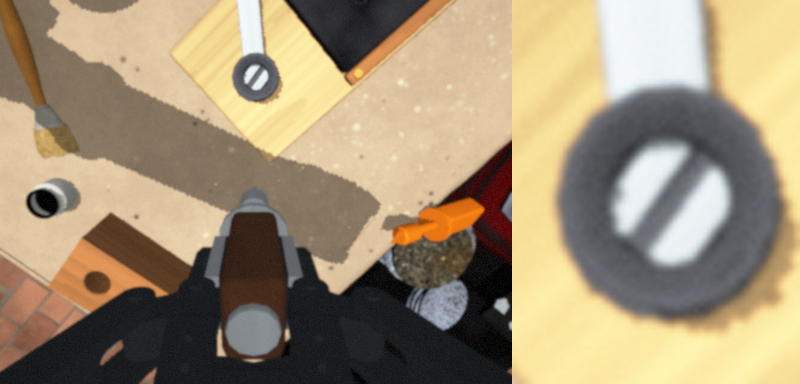

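The wrist picture shows the bore rim at (256,77), with the bright screw face and its dark slot running from about (250,86) to (263,67). The clip goes up the picture from the post.

Run:
```python
from h import *
import pickle
k=pickle.load(open('wrist3.pkl','rb'))
c0=plane(k,256.3,77.3,.0495); a=plane(k,249.7,86,.0495); b=plane(k,263.2,67.3,.0495)
print(c0,a,b,np.degrees(np.arctan2(*(b-a)[1::-1])))
# bright disc + slot pca
g=k['im'].min(2); sub=np.zeros_like(g); sub[60:95,238:275]=(g[60:95,238:275]>130)
n,l,s,ce=cv2.connectedComponentsWithStats(sub)
pts=[]
for i in range(1,n):
    if s[i,4]>15: print(s[i],ce[i],plane(k,*ce[i],.0495))
cs=cv2.findContours(sub,0,2)[0]
pp=np.vstack([c for i,c in enumerate(cs) if cv2.contourArea(c)>8 and cv2.boundingRect(c)[1]>62]); print(cv2.minEnclosingCircle(pp))
dk=((k['im'].max(2)<110)).astype(np.uint8); dk[:45]=0;dk[105:]=0;dk[:,:225]=0;dk[:,285:]=0
n,l,s,ce=cv2.connectedComponentsWithStats(dk); i=1+s[1:,4].argmax();print('ring',s[i])
cc=cv2.minEnclosingCircle(np.argwhere(l==i)[:,::-1].astype(np.float32));print(cc,plane(k,*cc[0],.0665))
```

```text
[0.44256065 0.13983024 0.0495    ] [0.44308057 0.1310092  0.0495    ] [0.44155137 0.14943742 0.0495    ] 94.74361867179663
[244  65  16  19 167] [250.23952096  72.98802395] [0.43655622 0.13900333 0.0495    ]
[251  70  18  21 203] [260.19704433  80.5862069 ] [0.44671721 0.14006335 0.0495    ]
((255.51492309570312, 77.25820922851562), 12.752291679382324)
ring [235  55  44  46 969]
((256.28155517578125, 77.5631103515625), 23.421276092529297) [0.44282508 0.1393984  0.0665    ]
```

Emit:
drive_tool(
  rows=[
    [0.4, 0, 0, 1, 0],
    [1, 0, 0, 2, 0],
    [1.6, 0.02, 0, 3, 0],
    [2, 0.02, 0, 4, 0],
    [2, 0.02, 0.5, 4, 0],
    [2, 0.02, 1.0, 4, 0],
    [2, 0.02, 1.25, 4, 0],
    [2, 0.02, 1.25, 4, 0],
    [2, 0.02, 1.25, 4, 0],
  ],
)

```text
time_s: 5.15
position: [0.4425, 0.1398, 0.1657]
orientation: [0.0, 0.56, 0.829, 0.0]
force: [0.2, 1.1, -1.5]
gripper_width: 0.0215
grip_force: 69.2
```

Run:
```python
from h import *
st=manip.read_state(); p=st['position'];M=R.from_quat(st['orientation'],scalar_first=True).as_matrix();print(p,M.round(4).tolist(),st['force'],st['moment'])
ims=[]
for n in ('side','scene'):
    k=cam(n);P=cloud(k);near=np.hypot(P[...,0]-p[0],P[...,1]-p[1])<.025
    for z0,z1 in ((.081,.098),(.103,.124),(.05,.064)):
        q=P[near&(P[...,2]>z0)&(P[...,2]<z1)]
        if len(q): print(n,z0,len(q),q.mean(0).round(4),q.min(0).round(4),q.max(0).round(4))
    u,v=map(int,proj(k,[.441,.1395,.085])); ims.append(cv2.resize(k['im'][v-30:v+30,u-24:u+24],(400,500),interpolation=2))
cv2.imwrite('pics/above.png',np.hstack(ims))
```

```text
[0.44245543 0.13979044 0.16567956] [[-0.3734, 0.9277, 0.0006], [0.9277, 0.3734, 0.0001], [-0.0001, 0.0006, -1.0]] [ 0.19992395  1.08105587 -1.45575828] [ 0.04019673 -0.06204267 -0.01909984]
side 0.081 37 [0.441  0.134  0.0916] [0.4331 0.1294 0.0825] [0.4498 0.1406 0.098 ]
side 0.103 45 [0.4411 0.1367 0.1111] [0.4333 0.1311 0.1032] [0.4481 0.1436 0.1225]
side 0.05 82 [0.4392 0.1374 0.0576] [0.4274 0.125  0.0501] [0.4523 0.1549 0.064 ]
scene 0.081 26 [0.4396 0.1452 0.0905] [0.4331 0.1383 0.0812] [0.449  0.1484 0.0979]
scene 0.103 39 [0.4407 0.1423 0.1102] [0.4343 0.1317 0.1034] [0.45   0.1488 0.1239]
scene 0.05 64 [0.4399 0.14   0.0568] [0.4263 0.1273 0.0501] [0.4542 0.1536 0.064 ]
```

View pics/above.png

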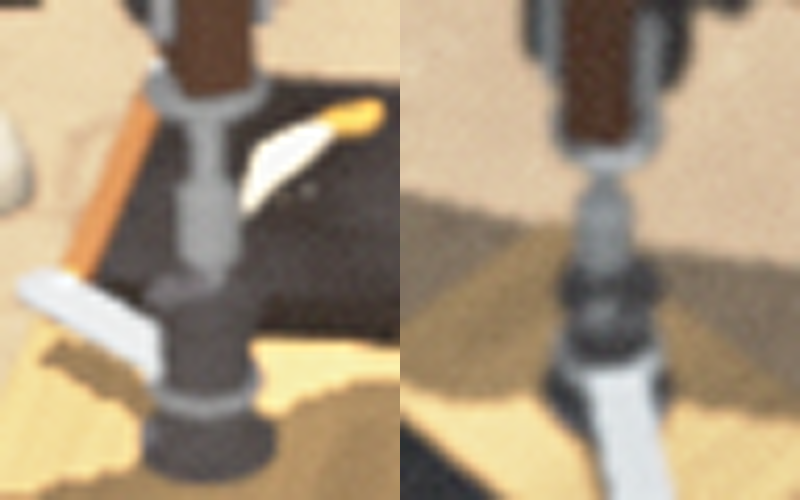

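The driver stands right over the post in both views: sleeve at (208,225) over post (207,340) in the left crop, (605,235) over (607,310) in the right. I'll lower it gently.

Emit:
drive_tool(
  rows=[
    [0, 0, 0.1, 0, 0],
    [0, 0, 0.2, 0, 0],
    [0, 0, 0.25, 0, 0],
    [0, 0, 0.3, 0, 0],
    [0, 0, 0.3, 0, 0],
    [0, 0, 0.3, 0, 0],
  ],
)

```text
time_s: 5.85
position: [0.442, 0.1403, 0.1533]
orientation: [0.0, 0.559, 0.829, -0.0]
force: [-1.0, 0.3, -1.3]
gripper_width: 0.0212
grip_force: 69.2
```

Emit:
drive_tool(
  rows=[
    [0, 0, 0.05, 0, 0],
    [0, 0, 0.1, 0, 0],
    [0, 0, 0.15, 0, 0],
    [0, 0, 0.15, 0, 0],
    [0, 0, 0.15, 0, 0],
  ],
)

```text
time_s: 6.35
position: [0.4419, 0.1402, 0.1472]
orientation: [-0.0, 0.559, 0.829, -0.0]
force: [1.1, -0.7, -2.3]
gripper_width: 0.021
grip_force: 69.2
```

Emit:
drive_tool(
  rows=[
    [0, 0, 0.03, 0, 0],
    [0, 0, 0.06, 0, 0],
    [0, 0, 0.1, 0, 0],
    [0, 0, 0.1, 0, 0],
    [0, 0, 0.1, 0, 0],
  ],
)

```text
time_s: 6.85
position: [0.4417, 0.1401, 0.1431]
orientation: [-0.0, 0.559, 0.829, -0.0]
force: [-0.9, 0.5, -1.5]
gripper_width: 0.0211
grip_force: 69.2
```

Emit:
drive_tool(
  rows=[
    [0, 0, 0.03, 0, 0],
    [0, 0, 0.06, 0, 0],
    [0, 0, 0.09, 0, 0],
    [0, 0, 0.09, 0, 0],
    [0, 0, 0.09, 0, 0],
  ],
)

```text
time_s: 7.35
position: [0.4416, 0.1401, 0.1395]
orientation: [-0.0, 0.559, 0.829, -0.0]
force: [-1.4, -0.5, -1.7]
gripper_width: 0.0213
grip_force: 69.3
```

Emit:
drive_tool(
  rows=[
    [0, 0, 0.015, 0, 0],
    [0, 0, 0.03, 0, 0],
    [0, 0, 0.03, 0, 0],
    [0, 0, 0.03, 0, 0],
  ],
)

```text
time_s: 7.75
position: [0.4418, 0.1402, 0.1389]
orientation: [-0.0, 0.559, 0.829, -0.0]
force: [-3.7, -1.5, 4.7]
gripper_width: 0.0214
grip_force: 70.3
```

Contact with the face is light, about 6 N. Now I'll rotate clockwise.

Emit:
drive_tool(
  rows=[
    [0, 0, 0, 0.25, 0],
    [0, 0, 0, 0.5, 0],
    [0, 0, 0, 0.75, 0],
    [0, 0, 0, 1, 0],
    [0, 0, 0, 1, 0],
  ],
)

```text
time_s: 8.25
position: [0.4418, 0.1403, 0.1385]
orientation: [-0.0, 0.595, 0.804, -0.0]
force: [-5.4, -0.6, 5.3]
gripper_width: 0.0214
grip_force: 70.2
```

Emit:
drive_tool(
  rows=[
    [0, 0, 0, 0.25, 0],
    [0, 0, 0, 0.5, 0],
    [0, 0, 0, 0.75, 0],
    [0, 0, 0, 1, 0],
    [0, 0, 0, 1, 0],
  ],
)

```text
time_s: 8.75
position: [0.4417, 0.1402, 0.138]
orientation: [-0.0, 0.63, 0.777, -0.0]
force: [-3.5, -1.3, -3.2]
gripper_width: 0.0211
grip_force: 69.2
```

Emit:
drive_tool(
  rows=[
    [0, 0, 0, 0.25, 0],
    [0, 0, 0, 0.5, 0],
    [0, 0, 0, 0.75, 0],
    [0, 0, 0, 1, 0],
    [0, 0, 0, 1, 0],
  ],
)

```text
time_s: 9.25
position: [0.4417, 0.1402, 0.1384]
orientation: [-0.0, 0.663, 0.749, -0.0]
force: [-4.3, -0.3, -3.1]
gripper_width: 0.0212
grip_force: 69.2
```

The force is gone and the blade is in line with the slot. I'll lower it further.

Emit:
drive_tool(
  rows=[
    [0, 0, 0.03, 0, 0],
    [0, 0, 0.06, 0, 0],
    [0, 0, 0.09, 0, 0],
    [0, 0, 0.09, 0, 0],
    [0, 0, 0.09, 0, 0],
  ],
)

```text
time_s: 9.75
position: [0.4418, 0.1402, 0.1349]
orientation: [-0.0, 0.663, 0.749, -0.0]
force: [-4.8, 0.1, 0.9]
gripper_width: 0.0207
grip_force: 69.8
```

Emit:
drive_tool(
  rows=[
    [0, 0, 0.015, 0, 0],
    [0, 0, 0.03, 0, 0],
    [0, 0, 0.03, 0, 0],
    [0, 0, 0.03, 0, 0],
  ],
)

```text
time_s: 10.15
position: [0.4419, 0.1402, 0.1344]
orientation: [0.0, 0.663, 0.749, -0.0]
force: [-5.4, -2.0, 5.1]
gripper_width: 0.0209
grip_force: 70.5
```

The blade is home, about 4.6 mm below the face. Now I'll turn the screw clockwise.

Emit:
drive_tool(
  rows=[
    [0, 0, 0, 0.5, 0],
    [0, 0, 0, 1, 0],
    [0, 0, 0, 1.5, 0],
    [0, 0, 0, 2, 0],
    [0, 0, 0, 2.5, 0],
    [0, 0, 0, 3, 0],
    [0, 0, 0, 3.5, 0],
    [0, 0, 0, 4, 0],
    [0, 0, 0, 4, 0],
  ],
)

```text
time_s: 11.05
position: [0.4414, 0.1408, 0.1343]
orientation: [-0.0, 0.783, 0.622, -0.0]
force: [-5.5, -0.7, 5.6]
gripper_width: 0.021
grip_force: 70.4
```

Emit:
drive_tool(
  rows=[
    [0, 0, 0, 0.5, 0],
    [0, 0, 0, 1, 0],
    [0, 0, 0, 1.5, 0],
    [0, 0, 0, 2, 0],
    [0, 0, 0, 2.5, 0],
    [0, 0, 0, 3, 0],
    [0, 0, 0, 3.5, 0],
    [0, 0, 0, 4, 0],
    [0, 0, 0, 4, 0],
  ],
)

```text
time_s: 11.95
position: [0.4417, 0.1408, 0.1343]
orientation: [-0.0, 0.879, 0.477, -0.0]
force: [-6.0, -0.2, 4.3]
gripper_width: 0.0211
grip_force: 70.3
```

```bash
cat > clip.py <<'E'
from h import *
import sys
st=manip.read_state(); print(st['position'],2*np.degrees(np.arctan2(st['orientation'][2],st['orientation'][1])),st['force'].round(1),st['moment'].round(3),np.round(st['joint_pos'],2))
for n in sys.argv[1:]:
    k=cam(n);cv2.imwrite(f"pics/{n}_{st['time_s']:.1f}.png",k['im']);P=cloud(k);X,Y,Z=P[...,0],P[...,1],P[...,2]
    B=np.array([.441,.1395])
    r=np.hypot(X-B[0],Y-B[1]); im=k['im'].astype(int)
    m=(Z>.036)&(Z<.047)&(r>.022)&(r<.085)&(im.min(2)>100)&(np.ptp(im,axis=2)<45)
    N,l,s,ce=cv2.connectedComponentsWithStats(m.astype(np.uint8))
    if N<2: print(n,'none');continue
    q=P[l==1+s[1:,4].argmax()][:,:2]
    d=q.mean(0)-B; b=cv2.minAreaRect(q.astype(np.float32)*1000)
    w=np.linalg.eigh(np.cov(q.T))[1][:,1]
    print(n,len(q),'from bore',np.degrees(np.arctan2(d[1],d[0])).round(1),'pca',np.degrees(np.arctan2(w[1],w[0])).round(1),b)
    m=(X>.3)&(X<.6)&(Y>.15)&(Y<.4)&(abs(Z-.035)<.006)&(im.max(2)<70)
    m=cv2.morphologyEx(m.astype(np.uint8),cv2.MORPH_OPEN,np.ones((3,3)))>0
    if m.sum()>50: print(n,'panel',cv2.minAreaRect(P[m][:,:2].astype(np.float32)*1000))
E
python3 clip.py scene side
```

```text
[0.44167042 0.14083269 0.13430049] 56.992989261768216 [-6.  -0.2  4.3] [-0.078  1.91   0.044] [-0.35  0.19 -0.06  2.08  0.01  0.87 -0.99]
scene 134 from bore 115.5 pca 114.4 ((419.078857421875, 185.43356323242188), (17.80535888671875, 59.99396896362305), 23.653295516967773)
scene panel ((454.356201171875, 276.4199523925781), (145.925048828125, 98.02114868164062), 83.86652374267578)
side 52 from bore 118.2 pca 102.7 ((413.2746887207031, 185.542236328125), (18.366497039794922, 63.106319427490234), 6.00252103805542)
```

Emit:
drive_tool(
  rows=[
    [0, 0, 0, 0.5, 0],
    [0, 0, 0, 1, 0],
    [0, 0, 0, 1.5, 0],
    [0, 0, 0, 2, 0],
    [0, 0, 0, 2.5, 0],
    [0, 0, 0, 3, 0],
    [0, 0, 0, 3.5, 0],
    [0, 0, 0, 4, 0],
    [0, 0, 0, 4.5, 0],
    [0, 0, 0, 4.5, 0],
  ],
)

```text
time_s: 13.05
position: [0.442, 0.1408, 0.1343]
orientation: [-0.0, 0.955, 0.296, 0.0]
force: [-5.8, 0.5, 3.6]
gripper_width: 0.0213
grip_force: 70.2
```

```bash
python3 clip.py scene side wrist
```

```text
[0.44197846 0.14077274 0.13432102] 34.48889392283742 [-5.8  0.5  3.6] [-0.085  1.714  0.1  ] [-0.39  0.18 -0.01  2.08  0.    0.87 -1.37]
scene 134 from bore 93.8 pca 91.9 ((438.0025329589844, 190.45166015625), (59.38851547241211, 21.76482582092285), 89.41165924072266)
scene panel ((454.39605712890625, 277.18939208984375), (144.84080505371094, 97.6875), 84.26861572265625)
side 13 from bore 89.5 pca 92.1 ((441.2335510253906, 212.1903076171875), (21.198740005493164, 7.5542311668396), 86.49308776855469)
wrist 2240 from bore 91.3 pca 93.0 ((439.3789978027344, 190.3960418701172), (18.238994598388672, 61.464599609375), 2.8740861415863037)
wrist panel ((456.2322082519531, 269.6967468261719), (139.6123504638672, 99.45217895507812), 84.02203369140625)
```

Emit:
drive_tool(
  rows=[
    [0, 0, 0, 0.5, 0],
    [0, 0, 0, 1, 0],
    [0, 0, 0, 1.5, 0],
    [0, 0, 0, 1.5, 0],
  ],
)

```text
time_s: 13.6
position: [0.4421, 0.1407, 0.1343]
orientation: [-0.0, 0.972, 0.233, 0.0]
force: [-5.3, -0.8, 4.4]
gripper_width: 0.0213
grip_force: 70.2
```

```bash
python3 clip.py scene wrist
```

```text
[0.4420639  0.14073184 0.13432269] 26.99574211488079 [-5.3 -0.8  4.4] [-0.155  1.659  0.029] [-0.41  0.18  0.01  2.08 -0.    0.87 -1.5 ]
scene 135 from bore 86.5 pca 85.2 ((444.2337951660156, 189.9468536376953), (59.189292907714844, 19.24323081970215), 82.5835189819336)
scene panel ((454.16961669921875, 276.64691162109375), (145.20938110351562, 97.46755981445312), 84.030517578125)
wrist 2235 from bore 84.0 pca 85.6 ((445.831298828125, 190.11903381347656), (61.69502258300781, 18.333526611328125), 85.36803436279297)
wrist panel ((456.4812927246094, 268.65728759765625), (138.8890838623047, 99.5023422241211), 84.51028442382812)
```

Emit:
drive_tool(
  rows=[
    [0, 0, 0, 0.15, 0],
    [0, 0, 0, 0.25, 0],
    [0, 0, 0, 0.25, 0],
    [0, 0, 0, 0.25, 0],
  ],
)

```text
time_s: 14.1
position: [0.4421, 0.1407, 0.1343]
orientation: [-0.0, 0.975, 0.223, 0.0]
force: [-5.3, -0.5, 3.1]
gripper_width: 0.0213
grip_force: 70.2
```

Emit:
drive_tool(
  rows=[
    [0, 0, -0.02, -0.4, 0],
    [0, 0, -0.04, -0.8, 0],
    [0, 0, -0.04, -1.2, 0],
    [0, 0, -0.04, -1.6, 0],
    [0, 0, -0.04, -1.6, 0],
  ],
)

```text
time_s: 14.6
position: [0.442, 0.1402, 0.135]
orientation: [0.0, 0.957, 0.29, 0.0]
force: [-3.7, -0.4, -3.8]
gripper_width: 0.0211
grip_force: 69.3
```

```bash
python3 clip.py scene wrist
```

```text
[0.44197658 0.14016267 0.13503148] 33.750098839886164 [-3.7 -0.4 -3.8] [-0.166  1.067  0.006] [-0.39  0.18 -0.01  2.08  0.    0.88 -1.38]
scene 134 from bore 85.5 pca 84.1 ((445.1942138671875, 191.1359100341797), (59.00160217285156, 18.59021759033203), 85.06615447998047)
scene panel ((453.90155029296875, 276.62249755859375), (145.45932006835938, 98.18305969238281), 83.7789535522461)
wrist 2262 from bore 82.9 pca 84.7 ((446.8118591308594, 189.9572296142578), (61.888065338134766, 18.182262420654297), 84.26387023925781)
wrist panel ((456.13311767578125, 269.17535400390625), (138.80917358398438, 99.56385803222656), 84.16561889648438)
```

The clip is aligned: 84.3° against the holder's 84.1°. I'll lift out.

Emit:
drive_tool(
  rows=[
    [0, 0, -0.1, 0, 0],
    [0, 0, -0.3, 0, 0],
    [0, 0, -0.6, 0, 0],
    [0, 0, -1.0, 0, 0],
    [0, 0, -1.5, 0, 0],
    [0, 0, -2, 0, 0],
    [0, 0, -2, 0, 0],
    [0, 0, -2, 0, 0],
  ],
)

```text
time_s: 15.5
position: [0.4432, 0.1406, 0.2164]
orientation: [-0.0, 0.957, 0.29, 0.002]
force: [-0.6, 0.0, -2.7]
gripper_width: 0.0214
grip_force: 69.4
```

Run:
```python
from h import *
st=manip.read_state();p=st['position'];M=R.from_quat(st['orientation'],scalar_first=True).as_matrix();print(p,st['force'])
d=np.array([.4529,-.098])-p[:2]; print(d, d@M[:2,0]/.04,d@M[:2,1]/.04,M.round(3).tolist())
ang=np.degrees(np.arctan2(M[1,0],M[0,0]));print(ang,(ang-117.5)/5)
for n in('side','scene'):
    k=cam(n);P=cloud(k);r=np.hypot(P[...,0]-p[0],P[...,1]-p[1])<.025
    for z0,z1 in ((.132,.152),(.158,.172)):
        q=P[r&(P[...,2]>z0)&(P[...,2]<z1)]; print(n,z0,len(q),q.mean(0).round(4),q.min(0).round(4),q.max(0).round(4))
    # socket: hole rim in the block top
    X,Y,Z=P[...,0],P[...,1],P[...,2]
    m=(np.hypot(X-.452,Y+.097)<.03)&(abs(Z-.066)<.005);h=(np.hypot(X-.452,Y+.097)<.03)&(Z<.058)
    cs=P[h]; print(n,'hole',h.sum(), m.sum())
    reg=(np.hypot(X-.452,Y+.097)<.022)&(k['im'].max(2)<75); q=np.argwhere(reg)
    if len(q): u=q.mean(0)[::-1];print('dark',len(q),u,plane(k,*u,.066))
```

```text
[0.44315649 0.1405912  0.21642442] [-0.57723358  0.04062815 -2.71165617]
[ 0.00974351 -0.2385912 ] -3.1110904150272383 5.094998377869006 [[0.831, 0.556, 0.004], [0.556, -0.831, 0.001], [0.004, 0.001, -1.0]]
33.747688439901445 -16.75046231201971
side 0.132 52 [0.4427 0.1355 0.1435] [0.4344 0.1308 0.1321] [0.4507 0.1428 0.1518]
side 0.158 34 [0.4419 0.1383 0.1631] [0.4349 0.1325 0.1581] [0.4486 0.1434 0.171 ]
side hole 52 469
scene 0.132 41 [0.4393 0.1446 0.1432] [0.4325 0.1374 0.1349] [0.4515 0.1487 0.1519]
scene 0.158 17 [0.4406 0.1417 0.1643] [0.437  0.1363 0.1582] [0.4453 0.1453 0.1707]
scene hole 54 190
```

Run:
```python
from h import *
for n in('side','scene'):
    k=cam(n);P=cloud(k);X,Y,Z=P[...,0],P[...,1],P[...,2]
    o=-k['R'].T@k['t']
    v,u=np.mgrid[:384,:512]
    D=(np.stack([(u-k['cx'])/k['f'],(v-k['cy'])/k['f'],np.ones(u.shape)],-1))@k['R']
    Q=o+D*((.066-o[2])/D[...,2])[...,None]
    g=cv2.cvtColor(k['im'],6).astype(int)
    near=np.hypot(Q[...,0]-.4525,Q[...,1]+.097)<.02
    med=np.median(g[near&(abs(Z-.066)<.003)])
    for nm,m in (('z',near&(Z<.062)),('dark',near&(g<.75*med))):
        q=Q[m][:,:2]; c,r=cv2.minEnclosingCircle(q.astype(np.float32)*1000)
        print(n,nm,len(q),q.mean(0).round(4),np.round(c,1),round(r,1))
    u,v=map(int,proj(k,[.4525,-.097,.066]))
    cv2.imwrite(f'pics/hole_{n}.png',cv2.resize(k['im'][v-25:v+25,u-20:u+20],(400,500),interpolation=2))
cv2.imwrite('pics/hole.png',np.hstack([cv2.imread(f'pics/hole_{n}.png') for n in('side','scene')]))
```

```text
side z 65 [ 0.4516 -0.0981] [451.9 -97.9] 11.4
side dark 66 [ 0.4519 -0.0971] [452.3 -97.4] 11.0
scene z 27 [ 0.452  -0.0976] [452.  -97.9] 10.7
scene dark 20 [ 0.4546 -0.1005] [ 455.3 -100.8] 9.4
```

View pics/hole.png

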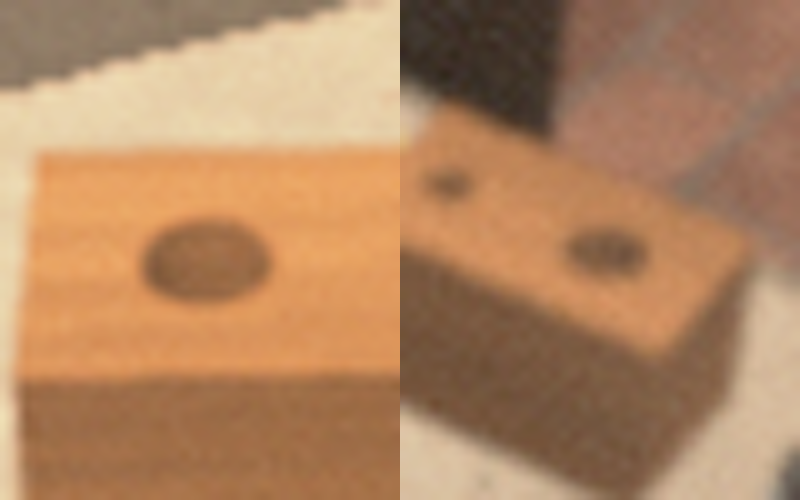

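The block's large hole is empty and clear, at (207,260) in the left crop and (605,250) in the right, which puts it at about (0.452, -0.098). I'll go back there.

Emit:
drive_tool(
  rows=[
    [-0.3, 0.5, 0, -1.5, 0],
    [-0.7, 1.1, 0, -3, 0],
    [-1.1, 1.8, 0, -4.5, 0],
    [-1.5, 2.5, 0, -6, 0],
    [-2, 3.2, 0, -7.5, 0],
    [-2.4, 3.9, 0, -9, 0],
    [-2.8, 4.5, 0, -10.5, 0],
    [-3.1, 5.1, 0, -12, 0],
    [-3.1, 5.1, 0, -13.5, 0],
    [-3.1, 5.1, 0, -15, 0],
  ],
)

```text
time_s: 16.7
position: [0.4518, -0.0994, 0.2145]
orientation: [-0.0, 0.581, 0.814, -0.0]
force: [-0.1, 0.9, -2.2]
gripper_width: 0.0211
grip_force: 69.4
```

Emit:
drive_tool(
  rows=[
    [0, 0, 0, -1, 0],
    [0, 0, 0, -1.75, 0],
    [0, 0, 0, -1.75, 0],
    [0, 0, 0, -1.75, 0],
  ],
)

```text
time_s: 17.1
position: [0.452, -0.0982, 0.2148]
orientation: [-0.0, 0.519, 0.855, -0.0]
force: [-0.4, -1.0, -2.8]
gripper_width: 0.0211
grip_force: 69.4
```

Run:
```python
from h import *
st=manip.read_state();p=st['position'];M=R.from_quat(st['orientation'],scalar_first=True).as_matrix();print(p,M.round(3).tolist())
for n in('side','scene'):
    k=cam(n);P=cloud(k);r=np.hypot(P[...,0]-p[0],P[...,1]-p[1])<.025
    for z0,z1 in ((.132,.152),(.158,.172)):
        q=P[r&(P[...,2]>z0)&(P[...,2]<z1)]; print(n,z0,len(q),q.mean(0).round(4),q.min(0).round(4),q.max(0).round(4))
```

```text
[ 0.45197233 -0.09824731  0.21480487] [[-0.461, 0.888, -0.001], [0.888, 0.461, -0.0], [0.0, -0.001, -1.0]]
side 0.132 85 [ 0.4511 -0.1035  0.1431] [ 0.441  -0.1071  0.1328] [ 0.4594 -0.0955  0.1519]
side 0.158 38 [ 0.4507 -0.1001  0.1642] [ 0.4454 -0.1028  0.158 ] [ 0.4547 -0.0957  0.1714]
scene 0.132 35 [ 0.4481 -0.0935  0.1423] [ 0.4422 -0.1018  0.1327] [ 0.4598 -0.0873  0.1517]
scene 0.158 15 [ 0.45   -0.0961  0.1649] [ 0.4465 -0.1006  0.1583] [ 0.4556 -0.0893  0.1696]
```

Emit:
drive_tool(
  rows=[
    [0, 0, 0.5, 0, 0],
    [0, 0, 1, 0, 0],
    [0, 0, 1.3, 0, 0],
    [0, 0, 1.6, 0, 0],
    [0, 0, 1.9, 0, 0],
    [0, 0, 2.2, 0, 0],
    [0, 0, 2.5, 0, 0],
    [0, 0, 2.7, 0, 0],
    [0, 0, 2.7, 0, 0],
  ],
)

```text
time_s: 18.1
position: [0.4513, -0.0982, 0.1061]
orientation: [-0.001, 0.519, 0.855, -0.001]
force: [-0.6, -0.9, -1.8]
gripper_width: 0.0211
grip_force: 69.4
```

Emit:
drive_tool(
  rows=[
    [0, 0, 0.1, 0, 0],
    [0, 0, 0.2, 0, 0],
    [0, 0, 0.26, 0, 0],
    [0, 0, 0.26, 0, 0],
    [0, 0, 0.26, 0, 0],
  ],
)

```text
time_s: 18.6
position: [0.4523, -0.0983, 0.097]
orientation: [0.0, 0.519, 0.855, 0.0]
force: [-0.0, 0.4, -1.5]
gripper_width: 0.0212
grip_force: 69.4
```

Emit:
drive_tool(
  rows=[
    [0, 0, 0.02, 0, 0],
    [0, 0, 0.035, 0, 0],
    [0, 0, 0.035, 0, 0],
    [0, 0, 0.035, 0, 0],
  ],
)

```text
time_s: 19.0
position: [0.4525, -0.0983, 0.096]
orientation: [0.0, 0.519, 0.855, 0.0]
force: [-0.9, 0.6, 4.2]
gripper_width: 0.0213
grip_force: 70.1
```

Seated. I'll release slowly, then rise.

Emit:
drive_tool(
  rows=[
    [0, 0, 0, 0, 0.3],
    [0, 0, 0, 0, 0.5],
    [0, 0, 0, 0, 0.8],
    [0, 0, 0, 0, 1],
    [0, 0, 0, 0, 1],
    [0, 0, 0, 0, 1],
    [0, 0, 0, 0, 1],
    [0, 0, 0, 0, 1],
    [0, 0, 0, 0, 1],
  ],
)

```text
time_s: 19.9
position: [0.4523, -0.0983, 0.0955]
orientation: [0.0, 0.519, 0.855, 0.0]
force: [0.7, -0.2, -0.5]
gripper_width: 0.0853
grip_force: 0.0
```

Emit:
drive_tool(
  rows=[
    [0, 0, -0.5, 0, 1],
    [0, 0, -1, 0, 1],
    [0, 0, -2, 0, 1],
    [0, 0, -3, 0, 1],
    [0, 0, -4, 0, 1],
    [0, 0, -4, 0, 1],
    [0, 0, -4, 0, 1],
  ],
)

```text
time_s: 20.6
position: [0.4527, -0.0983, 0.2563]
orientation: [0.001, 0.519, 0.855, 0.001]
force: [-0.4, 0.3, -0.1]
gripper_width: 0.0853
grip_force: 0.0
```

```bash
python3 clip.py scene
python3 - <<'E'
from h import *
s=cam('side');P=cloud(s);m=(np.hypot(P[...,0]-.452,P[...,1]+.097)<.03)&(P[...,2]>.08)&(P[...,2]<.16);q=P[m];print(q.max(0),q.min(0),cv2.minAreaRect(q[:,:2].astype(np.float32)*1000))
c=cam('scene')
cv2.imwrite('pics/final.png',np.hstack([cv2.resize(s['im'][160:310,190:310],(400,500),interpolation=2),cv2.resize(c['im'][150:310,180:330],(400,427),interpolation=2)[:,:].copy().repeat(1,0) if 0 else cv2.resize(c['im'][150:310,190:318],(400,500),interpolation=2)]))
E
```

```text
[ 0.4526526  -0.09827363  0.25630743] 117.5072633819604 [-0.4  0.3 -0.1] [ 0.001 -0.013 -0.062] [-0.04  0.04  0.17  1.94 -0.01  1.15  0.61]
scene 135 from bore 85.2 pca 83.7 ((446.1174621582031, 190.226318359375), (58.928585052490234, 20.2506103515625), 80.80585479736328)
scene panel ((454.309326171875, 277.251953125), (145.21649169921875, 97.58123779296875), 84.54508209228516)
[ 0.46631844 -0.08585525  0.14454545] [ 0.43556295 -0.11637432  0.08029538] ((450.88458251953125, -98.43407440185547), (21.833641052246094, 32.50880432128906), 26.913436889648438)
```

View pics/final.png

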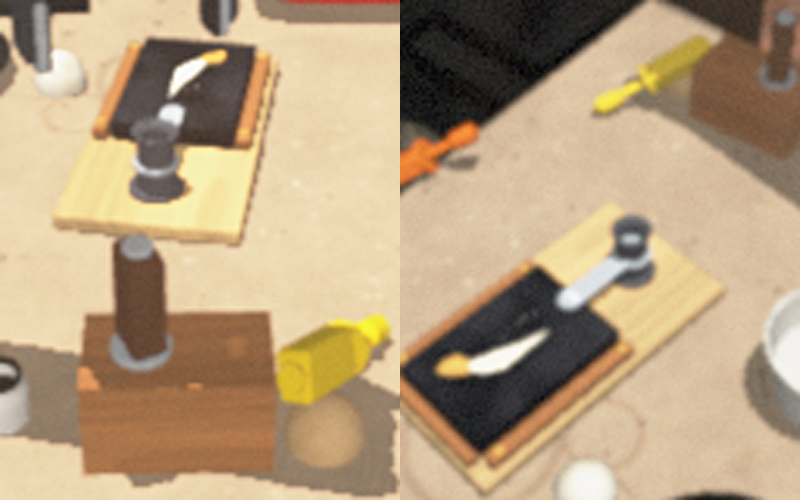

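Final view: the driver stands upright in the block at (140,300) in the left crop. The clip lies straight over the panel, at (165,125) left and (600,285) right. The yellow and orange lookalikes lie on their sides now, so I'll check when that happened and whether the bystanders moved.

Run:
```python
from h import *
import pickle,time
def ctr(k,n):
    hsv=cv2.cvtColor(k['im'],cv2.COLOR_BGR2HSV);P=cloud(k);out=[]
    for lo,hi in ((3,14),(24,34)):
        m=(hsv[...,0]>=lo)&(hsv[...,0]<=hi)&(hsv[...,1]>200)&(hsv[...,2]>110)&(P[...,0]>.4)&(P[...,1]<.35)&(P[...,0]<.8)&(P[...,2]<.2)
        q=P[m]; out.append((len(q),np.median(q,0).round(3).tolist(),q[:,2].max().round(3)) if len(q) else 0)
    print(n,out)
for n in ('side','scene'):
    for i in ('','1','2'): ctr(pickle.load(open(n+i+'.pkl','rb')),n+i)
    for j in range(2): ctr(cam(n),n+' now')
a=pickle.load(open('side.pkl','rb'));b=cam('side')
for nm,(u,v) in dict(inkpot=(190,280),shell_b=(288,288),shell_a=(208,182)).items():
    t=a['im'][v-14:v+14,u-14:u+14];r=cv2.matchTemplate(b['im'][v-24:v+24,u-24:u+24],t,cv2.TM_CCOEFF_NORMED);print(nm,cv2.minMaxLoc(r)[1::2])
```

```text
side [(303, [0.623, 0.067, 0.1], np.float64(0.137)), (212, [0.591, -0.01, 0.095], np.float64(0.137))]
side1 [(111, [0.688, 0.156, 0.011], np.float64(0.048)), (123, [0.547, -0.102, 0.052], np.float64(0.071))]
side2 [(114, [0.692, 0.156, 0.01], np.float64(0.05)), (116, [0.547, -0.103, 0.051], np.float64(0.071))]
side now [(115, [0.689, 0.155, 0.01], np.float64(0.049)), (123, [0.545, -0.104, 0.053], np.float64(0.07))]
side now [(108, [0.686, 0.154, 0.013], np.float64(0.049)), (121, [0.549, -0.098, 0.049], np.float64(0.07))]
scene [(46, [0.614, 0.082, 0.103], np.float64(0.137)), 0]
scene1 [(38, [0.69, 0.179, 0.011], np.float64(0.053)), 0]
scene2 [(39, [0.677, 0.174, 0.016], np.float64(0.052)), 0]
scene now [(34, [0.681, 0.17, 0.017], np.float64(0.053)), 0]
scene now [(28, [0.694, 0.188, 0.007], np.float64(0.047)), 0]
inkpot (0.7419365644454956, (10, 10))
shell_b (0.382716566324234, (11, 15))
shell_a (0.4056146740913391, (16, 7))
```

Run:
```python
from h import *
import pickle
def shells(k,n):
    P=cloud(k);X,Y,Z=P[...,0],P[...,1],P[...,2];hsv=cv2.cvtColor(k['im'],cv2.COLOR_BGR2HSV)
    for nm,(u,v),kk in (('b',(288,280),'side'),('a',(208,182),'side')):
        c=plane(S0,u,v,.02)
        m=(np.hypot(X-c[0],Y-c[1])<.04)&(Z>.012)&(Z<.034)&(hsv[...,1]<150); q=P[m]
        if len(q)>5: print(n,nm,len(q),q.mean(0).round(4),q[:,2].max().round(4))
S0=pickle.load(open('side.pkl','rb'))
for n in('side','scene'):
    for i in('','1','2'): shells(pickle.load(open(n+i+'.pkl','rb')),n+i)
    shells(cam(n),n+' now')
```

```text
side b 366 [ 0.5575 -0.1052  0.0243] 0.034
side a 134 [0.3401 0.3094 0.0238] 0.0339
side1 b 343 [ 0.5581 -0.1073  0.0236] 0.0338
side1 a 71 [0.3488 0.3101 0.0238] 0.0337
side2 b 334 [ 0.5584 -0.107   0.0239] 0.034
side2 a 31 [0.3267 0.3055 0.019 ] 0.026
side now b 342 [ 0.5581 -0.1072  0.0238] 0.0339
side now a 108 [0.3434 0.3084 0.0226] 0.0339
scene b 96 [ 0.5579 -0.0871  0.0248] 0.0339
scene a 299 [0.3368 0.3231 0.0242] 0.0339
scene1 b 37 [ 0.551  -0.0758  0.0221] 0.0335
scene1 a 298 [0.3367 0.3233 0.0245] 0.034
scene2 b 37 [ 0.5508 -0.0745  0.0231] 0.0332
scene2 a 299 [0.3368 0.3232 0.0243] 0.0336
scene now b 40 [ 0.5514 -0.0732  0.0233] 0.0336
scene now a 299 [0.3365 0.3234 0.024 ] 0.0334
```

The shells show no movement beyond occlusion. The lookalikes toppled within the first second, while the gripper was about 9 cm above them, so that was not the robot's doing.

```bash
python3 -c "
from station import manip
print(manip.job_done())"
```

```text
the job is handed in; nothing more can be done
None
```

The job is handed in: the clip points straight along the holder over the panel (within about 1° as measured), and the driver is back upright in its hole and released. The orange and yellow lookalike drivers fell over in the first second, which I put down to their being unstable because the gripper was about 9 cm above them; the shells and panel measured unmoved.

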